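Fold down the ratcheting shaft rest

ROBOT

A 6-joint arm with a two-finger parallel gripper is mounted at the origin on the work surface. World frame = base frame: x ahead of the robot, y to its left, z up, the work surface at z = 0. Lengths are in m, angles in rad, forces in N, time in s.
With the tool pointing down it reaches from about 0.275 to 0.725 m from the base axis. Payload 15.9 kg.
Tool frame: the origin (TCP) lies at the very end of the fingers, on their centre line; the grasp point (between the pads) lies arm.hold_point_z behind it (arm.hold_point_z is the distance from the TCP to the grasp point, in m); z points along the fingers, y is the direction in which the jaws open and shut (so a half turn about z gives the same grasp; the last joint's range is limited). The gripper opens to 85 mm and grips with 20 to 120 N. Pads are 22 mm wide; open, the fingers measure 114 mm over their backs; the gripper's body (76 mm by 85 mm) begins 54 mm behind the grasp point. The pads swing forward as they close: fully open they stand 13 mm farther back than shut.
Start: joints at [1.155, 0.213, -0.034, 1.323, 0, 1.571], TCP at [0.202, 0.457, 0.207] pointing down, gripper open.
Joint ranges: [-2.98, 2.98], [-0.74, 1.72], [-1.14, 1.35], [-2.1, 2.04], [-1.57, 1.44], [-3.14, 3.14]. Speed limits (rad/s): [1.89, 1.89, 2.39, 2.57, 3.14, 3.14].

INTERFACE

Orientations are given as a rotation vector (axis times angle).
In Python, from plant import arm gives the robot as it stands.
- The arm moves only by the tool step_arm, never from a script. Its argument "series" is a list of rows, each a list of 7 numbers: the opening in per cent of the stroke, from 0 (shut) to 100 (fully open), then the shift along the world's x, y, z in cm, then the turn, a rotation vector about the world's x, y, z in rad. In form: [[hand, tx, ty, tz, ax, ay, az], ...]. A call has 1 to 5 rows; each row shifts and turns the commanded pose from where the row before left it; what a row does not reach is not made up. A row lasts 1/8 s, in which the tool goes at most 62.5 mm and 10.7 degrees, less where a joint would pass 70% of its speed; a pose out of reach is approached as far as the arm can. A call with a gripper value outside its range is refused whole. The fingers move at their own pace and stop on an object; "newtons" is the grip in N (left out, the last holds). Time passes only in rows, so rows that do not move let the fingers close. It gives the time, the measured TCP pose, the force and the opening at its end, in the units of the state.
- arm.get_state(): the state, without advancing time (a new reading comes with each control period).
- arm.read_camera(name): name is "scene" or "top"; returns the picture (384x512x3 uint8, blue, green, red); there is no depth.
- arm.camera_info(name): a dict with "fx", "fy", "cx", "cy" (pixels), "origin" and "rotation" of the camera in the world. Camera axes: x right, y down, z forward; pixel columns grow to the right and rows downward; lengths in m; the calibration is good to about 2 mm. A picture is of the moment at which its call begins. camera_info takes no time and is no camera call.
- arm.sign_off(): hands the job in, once; it reports no verdict.
The state is a dict: "time": time; "q": joint angles; "qvel": joint speeds; "joint_efforts": joint torques, N m; "eef_pos": TCP position; "orientation": TCP orientation; "wrist_force": force on the tool from outside, world axes, zero at the start; "ft_torque": the same for the moment, N m; "grip_width": finger opening in m.
Only numpy, scipy, OpenCV 4.12 (cv2) and the standard library are available. Lean on these libraries where they do the work, as an engineer would, in place of code of your own. Each camera call takes 0.05 s, during which the arm holds its last target. There are 200 camera calls.

TASK

The shaft rest on the bench stands raised on its ratchet. Press the pawl's flat tail all the way down so that its nose swings clear of the teeth, then push the aluminium arm of the rest down past them until it lies level, fully home on its stop, leaving the pawl off the teeth. Only press and push: do not pull the arm upward, and leave the loose parts and tools beside it where they are.

Things in the scene. Friction and masses are not known exactly. Their poses are not given: they have to be found in the camera images.
- shaft_rest: shaft rest bolted to the bench: grey base plate 340 x 100 x 12 mm (x -130 to +210 mm). Origin on the bench surface right below the arm's hinge; x runs level along the plate to the end where the arm comes to lie, y is parallel to both hinge pins. Rubber stop post at x = 165 mm, top 68 mm high.
- rest_arm (a joint): arm angle, rad. 0 = arm points up 1.0 rad above level, towards +x of the rest; grows as it goes down; 1.0 = level, fully down on its stop (hard limit). Starts at 0.04 to 0.13. Stiff hinge: stays where it is left, needs about 3 to 7 N at its pad. With the pawl engaged it sinks at most about 0.15 rad, then a tooth blocks it. Free, it could also be raised to -0.3, which is not wanted.
- rest_hinge (a point): centre of the arm's hinge pin, 75 mm above the bench, between cheeks 97 mm high. A steel toothed wheel, 57 mm radius over its 6 teeth, turns about it with the arm.
- rest_pad (a point): centre of the top face of the black rubber pad (45 mm long, 34 mm wide) on the arm, the place to push: 130 mm along the arm from the hinge, 10 mm above its middle line; 85 mm high when home. x runs along the arm, z out of the pad.
- rest_tip (a point): end of the arm, on its middle line, 205 mm from the hinge. The arm is a flat aluminium bar 34 mm wide, 12 mm thick; its last 30 mm carry a V cradle that stands 20 mm above the middle line.
- pawl (a joint): pawl angle, rad: 0 (start 0 to 0.03) = nose engaged between the teeth, 0.36 = tail fully down (hard limit), nose well clear. It clears all teeth above about 0.15. Stiff pivot without spring: 2 to 5 N on the tail moves it, and it stays where it is left.
- pawl_tail (a point): centre of the top face of the pawl's tail, a flat steel plate 34 x 34 x 8 mm, 142 mm behind the arm's hinge (-x of the rest) and 62 mm behind the pawl's pivot, which sits 105 mm high between cheeks 118 mm high. 119 mm high when engaged; goes down about 22 mm when fully pressed. Turns with the pawl.
- piston: black shock-absorber piston, 44 mm across, 26 mm high, loose, origin under its centre; to be left alone
- seal_ring: bare aluminium seal ring, 54 mm across, 16 mm high, loose, origin under its centre; to be left alone
- grease_jar: small white jar with black lid, 52 mm across, 62 mm high, loose, origin under its centre; to be left alone
- spanner: steel spanner, 170 mm long, lying flat along its own x, loose; to be left alone

How it is judged:
On the way, in this order (a step that is already met when the one before it is completed fails the run):
1. the pawl is pressed free while the arm is still raised (value of joint pawl above 0.27 rad and value of joint rest_arm below 0.35 rad), for 0.2 s.
2. the arm is pushed down past the teeth to its stop (value of joint rest_arm above 0.94 rad), for 0.2 s.
At the end, for the whole second after the job is handed in: the arm lies within 0.06 rad of its stop and is at rest, the pawl is still off the teeth (above 0.2 rad), and none of the four loose things is more than 20 mm from where it began (value of joint rest_arm above 0.94 rad and value of joint pawl above 0.2 rad and velocity of joint rest_arm below 0.05 rad/s and distance of each of piston, seal_ring, grease_jar, spanner from where it was at the start of the episode below 0.02 m); the robot touches nothing.
It fails at once if the arm is lifted (above -0.06 rad, higher than it ever starts) (value of joint rest_arm below -0.06 rad).
It fails at once if the piston is moved or lifted by more than 20 mm (distance of piston from where it was at the start of the episode above 0.02 m).
It fails at once if the seal ring is moved or lifted by more than 20 mm (distance of seal_ring from where it was at the start of the episode above 0.02 m).
It fails at once if the grease jar is moved or lifted by more than 20 mm (distance of grease_jar from where it was at the start of the episode above 0.02 m).
It fails at once if the spanner is moved or lifted by more than 20 mm (distance of spanner from where it was at the start of the episode above 0.02 m).
It also fails if it takes over 45 s, if anything falls off the work surface, if the arm or the gripper's body presses on something with over 40 N, if the wrist force passes 120 N, or if a joint passes its speed limit or range.

## Working session

There is one attempt and no reset: what is moved stays moved. The work goes in short steps, Python scripts to look and compute and a tool call to move; the robot and the scene stay as the last step left them, time stands still between calls to the robot, and variables do not carry over. Pictures are saved under pics/ and viewed, about 8 in all and at most 12, crops included, and the job is handed in when it is done.

Besides the shell and the picture viewer there is one more tool, called after "Request:" as name(argument=value, ...), one argument or row to a line, values as JSON. step_arm: Moves the arm, as the interface text tells. Its arguments: {"type":"object","properties":{"series":{"type":"array","items":{"type":"array","items":{"type":"number"}}},"newtons":{"type":"number"}},"required":["series"]}

```bash
mkdir -p pics
python3 - <<'E'
from plant import arm
import cv2
for n in("scene","top"):
    cv2.imwrite(f"pics/{n}0.png",cv2.resize(arm.read_camera(n),(800,600),interpolation=cv2.INTER_CUBIC))
    i=arm.camera_info(n);print(n,i)
s=arm.get_state();print({k:s[k] for k in("time","eef_pos","orientation","wrist_force","grip_width")},arm.hold_point_z)
E
```

```text
scene {'fx': 357.8750283379678, 'fy': 357.8750283379678, 'cx': 253.109391492476, 'cy': 192.5827012893734, 'origin': array([1.00755876, 0.58844346, 0.62757965]), 'rotation': array([-0.74341744, -2.42447435,  1.3114859 ])}
top {'fx': 427.09326399017345, 'fy': 427.09326399017345, 'cx': 256.76495363836847, 'cy': 191.0860533751725, 'origin': array([0.54531814, 0.02351683, 0.94437891]), 'rotation': array([-2.18847998,  2.17864453, -0.1023632 ])}
{'time': 0.1, 'eef_pos': array([0.20182389, 0.45709718, 0.20637787]), 'orientation': array([-6.48330429e-01, -3.07374815e+00,  1.51883291e-03]), 'wrist_force': array([-0.40311187,  0.23163449, -0.41816979]), 'grip_width': 0.08488304937411612} 0.0187
```

View pics/scene0.png

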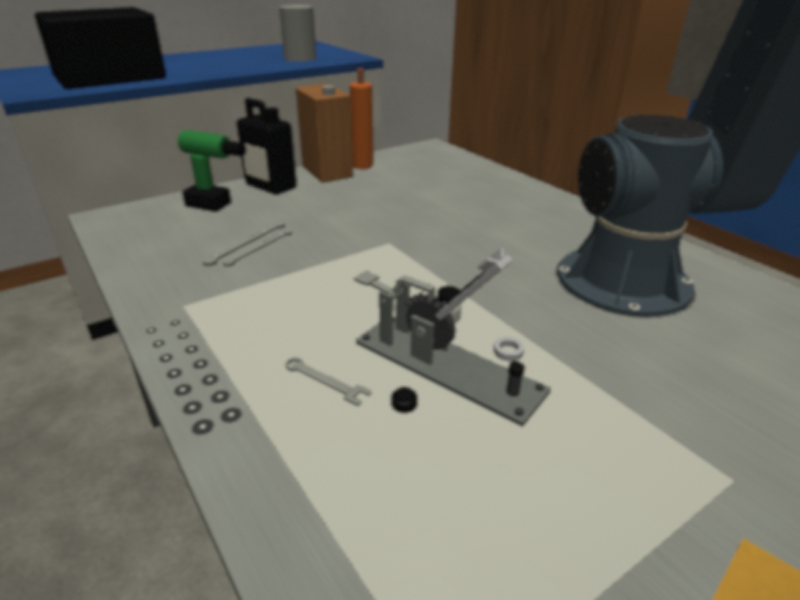

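View pics/top0.png

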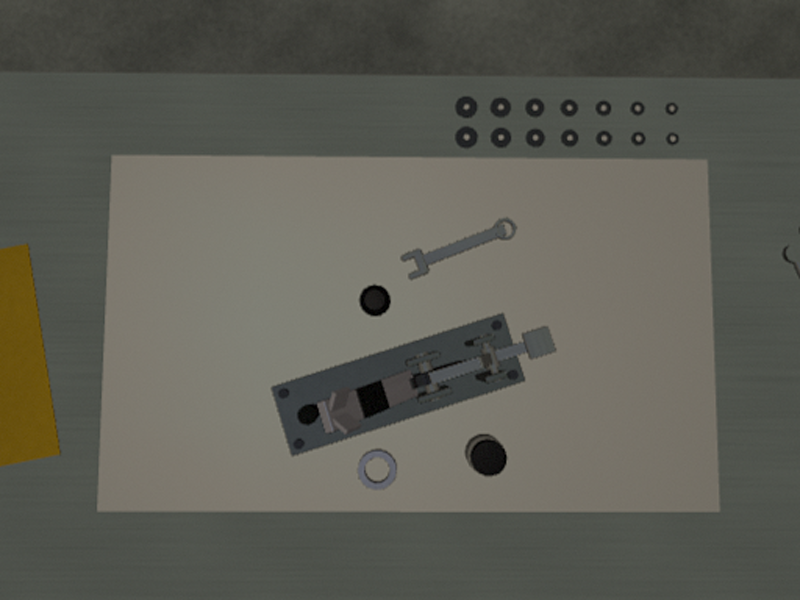

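Top view (800x600): the plate corners are at about (272,387), (504,314), (524,381) and (292,455). The tail is at (539,342), the pad at (374,399), the jar at (487,457), the ring at (377,469) and the piston at (375,300). I'll fit the rest's pose from these.

```bash
cat > h.py <<'E'
import numpy as np, cv2
from plant import arm
from scipy.spatial.transform import Rotation as R
def ray(n,p,z,s=1.5625):
    i=arm.camera_info(n); u=(np.array(p,float)+.5)/s-.5
    d=R.from_rotvec(i["rotation"]).apply([(u[0]-i["cx"])/i["fx"],(u[1]-i["cy"])/i["fy"],1])
    o=i["origin"]; return o+d*(z-o[2])/d[2]
def proj(n,P,s=1.5625):
    i=arm.camera_info(n); c=R.from_rotvec(i["rotation"]).inv().apply(np.atleast_2d(P)-i["origin"])
    u=np.c_[c[:,0]/c[:,2]*i["fx"]+i["cx"],c[:,1]/c[:,2]*i["fy"]+i["cy"]]
    return (u+.5)*s-.5
E
python3 - <<'E'
from h import *
np.set_printoptions(precision=4,suppress=True)
# corners in rest frame
px=[(272,387),(504,314),(524,381),(292,455)]
W=np.array([ray("top",p,.012) for p in px])[:,:2]
print(W,np.linalg.norm(W-np.roll(W,-1,0),axis=1))
# +x of rest -> image left ; +y: image left=+Y world => rest x ~ +Y, rest y ~ -X (down)
L=np.array([(.21,.05),(-.13,.05),(-.13,-.05),(.21,-.05)])
for sg in(1,-1):
    A=L*[1,sg]; a=A-A.mean(0); b=W-W.mean(0)
    th=np.arctan2((a[:,0]*b[:,1]-a[:,1]*b[:,0]).sum(),(a*b).sum())
    Rm=np.array([[np.cos(th),-np.sin(th)],[np.sin(th),np.cos(th)]]); t=W.mean(0)-Rm@A.mean(0)
    print(sg,th,t,np.abs(A@Rm.T+t-W).max())
    if np.abs(A@Rm.T+t-W).max()<.01: best=(th,t,Rm)
th,t,Rm=best; np.savez("pose",th=th,t=t,Rm=Rm)
T=lambda x,y,z:np.r_[Rm@[x,y]+t,z]
tail=T(-.142,0,.119)
print("tail",tail,proj("top",tail),proj("scene",tail),"seen",ray("top",(539,342),.119))
for q in(.04,.085,.13,1):
    a=1-q; f=lambda l,h:T(l*np.cos(a)-h*np.sin(a),0,.075+l*np.sin(a)+h*np.cos(a))
    print(q,"pad",f(.13,.01),proj("top",f(.13,.01)),proj("scene",f(.13,.01)),"tip",f(.205,0),proj("scene",f(.205,0)))
print("jar",ray("top",(487,457),.062),"ring",ray("top",(377,469),.016),"piston",ray("top",(375,300),.026))
E
```

```text
[[ 0.5001  0.1929]
 [ 0.6028 -0.1296]
 [ 0.5096 -0.1566]
 [ 0.4075  0.1636]] [0.3385 0.097  0.3361 0.0971]
1 1.8805430396426508 [ 0.5172 -0.0205] 0.09483104258179742
-1 1.8781468301194864 [ 0.5171 -0.0206] 0.0029471274139107884
tail [ 0.5601 -0.1559  0.119 ] [[539.6629 343.3296]] [[366.6304 274.8337]] seen [ 0.5617 -0.1551  0.119 ]
0.04 pad [0.497  0.0427 0.1872] [[377.2775 397.7329]] [[468.6396 279.3899]] tip [0.4816 0.0915 0.2429] [[502.0786 257.4859]]
0.085 pad [0.4955 0.0474 0.1841] [[373.1307 398.8891]] [[471.2544 282.1642]] tip [0.4793 0.0986 0.2375] [[506.2485 262.3958]]
0.13 pad [0.4941 0.0521 0.1808] [[369.145  399.9848]] [[473.7819 285.0363]] tip [0.4771 0.1054 0.2317] [[510.2426 267.4615]]
1 pad [0.4778 0.1033 0.085 ] [[331.6027 407.6627]] [[498.0862 347.9714]] tip [0.4551 0.1748 0.075 ] [[540.8879 372.135 ]]
jar [ 0.413  -0.0976  0.062 ] ring [0.3896 0.0467 0.016 ] piston [0.6205 0.0509 0.026 ]
```

The fit is good: plate 338 x 97 mm, and the tail projects within 2 px of where it is seen. The arm starts at about 0.07. I'll shut the fingers, align the jaws with the rest's y axis, and go round on the robot's side to the tail.

Request:
step_arm(
  series=[
    [0,1,-4,1,0,0,-0.17],
    [0,1,-4,1,0,0,-0.17],
    [0,1,-4,1,0,0,-0.17],
    [0,1,-4,1,0,0,-0.17],
    [0,1,-4,0.4,0,0,-0.17],
  ],
)

```text
time: 0.72
eef_pos: [0.2521, 0.2562, 0.2511]
orientation: [1.865, 2.528, 0.0]
wrist_force: [0.5, 0.8, -0.1]
grip_width: -0.0001
```

Request:
step_arm(
  series=[
    [0,1.2,-4,0,0,0,0],
    [0,1.2,-4,0,0,0,0],
    [0,1.2,-4,0,0,0,0],
    [0,1.2,-4,0,0,0,0],
    [0,1.2,-4,0,0,0,0],
  ],
)

```text
time: 1.35
eef_pos: [0.312, 0.056, 0.2508]
orientation: [1.858, 2.533, 0.0]
wrist_force: [1.1, 1.2, -0.2]
grip_width: -0.0002
```

Request:
step_arm(
  series=[
    [0,1.8,-4,0,0,0,0],
    [0,1.8,-4,0,0,0,0],
    [0,1.8,-4,0,0,0,0],
    [0,1.8,-4,0,0,0,0],
    [0,1.8,-4,0,0,0,0],
  ],
)

```text
time: 1.98
eef_pos: [0.4022, -0.1441, 0.2506]
orientation: [-1.858, -2.533, 0.0]
wrist_force: [1.3, 0.3, 0.3]
grip_width: -0.0002
```

Request:
step_arm(
  series=[
    [0,4,-1,0,0,0,0],
    [0,4,-0.5,-1,0,0,0],
    [0,4,0,-2,0,0,0],
    [0,4,0,-3,0,0,0],
    [0,0,0,-3,0,0,0],
  ],
)

```text
time: 2.6
eef_pos: [0.5636, -0.1573, 0.1585]
orientation: [-1.856, -2.533, 0.0]
wrist_force: [-0.3, 0.2, -1.3]
grip_width: 0.0001
```

Request:
step_arm(
  series=[
    [0,0,0,-1.5,0,0,0],
    [0,0,0,0,0,0,0],
  ],
)

```text
time: 2.85
eef_pos: [0.5611, -0.1575, 0.1454]
orientation: [-1.858, -2.532, 0.001]
wrist_force: [-0.4, 0.2, 1.0]
grip_width: -0.0001
```

Run:
```python
from h import *
print(arm.get_state()["eef_pos"])
a=cv2.resize(arm.read_camera("scene")[130:290,180:380],None,fx=4,fy=4,interpolation=cv2.INTER_CUBIC)
cv2.imwrite("pics/s1.png",a[:600])
```

```text
[ 0.56114674 -0.1575068   0.14543164]
```

View pics/s1.png

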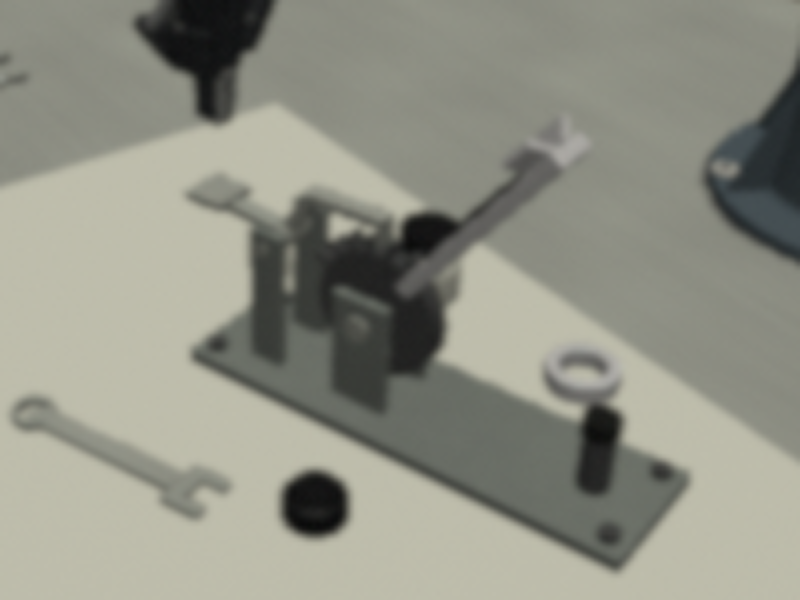

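The fingertips are at about (215,118) in the crop and the tail at (218,190). That gap looks larger than expected, so I'll compare it with the projected TCP.

Run:
```python
from h import *
s=arm.get_state();p=s["eef_pos"];print(p)
for n in("scene","top"): print(n,proj(n,[p,[*p[:2],.17],[.5617,-.1551,.119]],1))
sc=proj("scene",p,1)[0];print("crop",(sc-[180,130])*4)
a=arm.read_camera("top")[170:290,290:450];cv2.imwrite("pics/t1.png",cv2.resize(a,None,fx=5,fy=5,interpolation=cv2.INTER_CUBIC))
```

```text
[ 0.56175639 -0.15770696  0.14654702]
scene [[233.37872217 167.00422683]
 [233.16949789 159.46754856]
 [234.12379301 175.99728228]]
top [[349.34703675 218.40646843]
 [352.27324164 218.15219724]
 [344.77625916 218.71020011]]
crop [213.51488867 148.01690731]
```

View pics/t1.png

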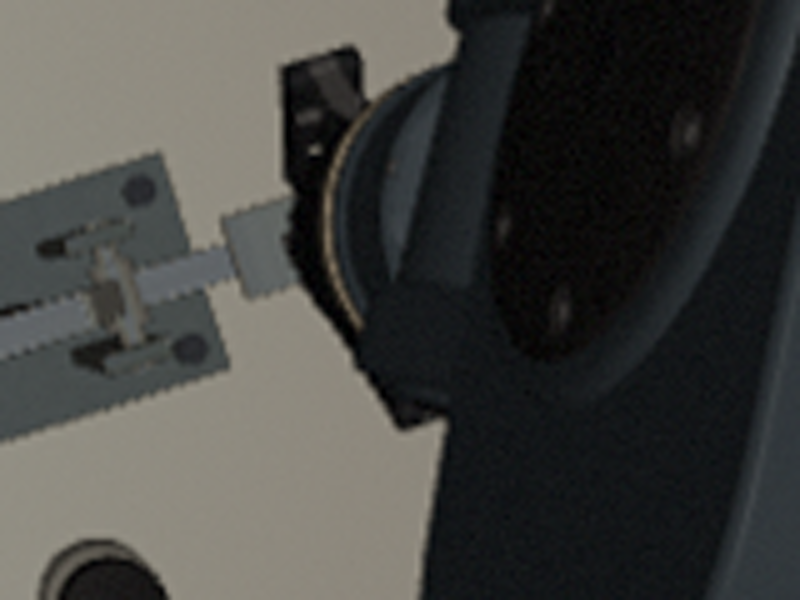

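The lateral position agrees. Only the visible fingertip height differs, by about 20 mm, so I'll go down slowly on force feedback.

Request:
step_arm(
  series=[
    [0,0,0,-0.8,0,0,0],
    [0,0,0,-0.6,0,0,0],
    [0,0,0,-0.5,0,0,0],
    [0,0,0,0,0,0,0],
  ],
)

```text
time: 3.45
eef_pos: [0.5617, -0.1575, 0.1264]
orientation: [-1.858, -2.533, 0.0]
wrist_force: [-0.3, 0.0, -0.0]
grip_width: -0.0002
```

Request:
step_arm(
  series=[
    [0,0,0,-0.4,0,0,0],
    [0,0,0,-0.4,0,0,0],
    [0,0,0,0,0,0,0],
  ],
)

```text
time: 3.82
eef_pos: [0.5617, -0.1576, 0.1184]
orientation: [-1.858, -2.533, 0.0]
wrist_force: [-0.1, 0.7, 0.1]
grip_width: -0.0
```

Run:
```python
from h import *
p=arm.get_state()["eef_pos"];a=arm.read_camera("scene")
print(p,(proj("scene",p,1)[0]-[200,120])*6)
cv2.imwrite("pics/s2.png",cv2.resize(a[120:210,200:330],None,fx=6,fy=6,interpolation=cv2.INTER_CUBIC))
```

```text
[ 0.56172525 -0.15756019  0.11844126] [201.95615295 334.81229259]
```

View pics/s2.png

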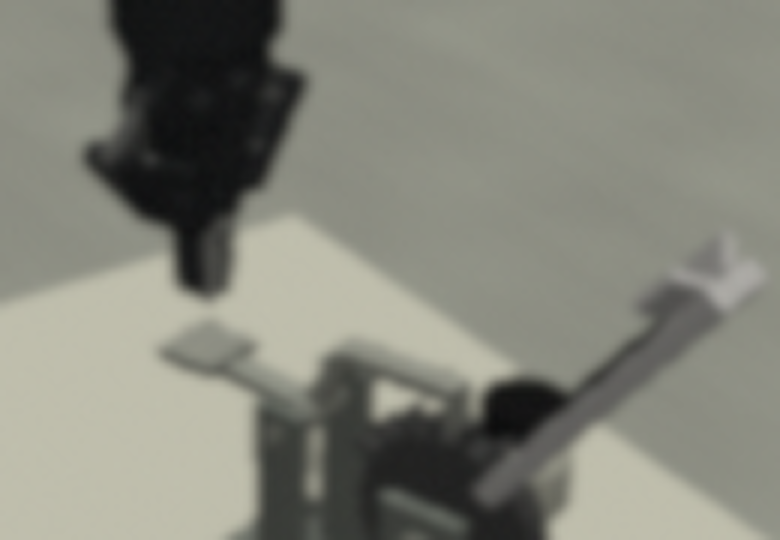

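The tip is at (205,293) but TCP projects to (202,335), so the real finger end sits about 20 mm above the reported TCP. There is no contact force yet. I'll keep going down until there is.

Request:
step_arm(
  series=[
    [0,0,0,-0.4,0,0,0],
    [0,0,0,-0.4,0,0,0],
    [0,0,0,-0.4,0,0,0],
    [0,0,0,0,0,0,0],
  ],
)

```text
time: 4.38
eef_pos: [0.5617, -0.1575, 0.1064]
orientation: [-1.858, -2.533, 0.0]
wrist_force: [-0.6, 0.1, -0.3]
grip_width: 0.0003
```

Request:
step_arm(
  series=[
    [0,0,0,-0.4,0,0,0],
    [0,0,0,-0.4,0,0,0],
    [0,0,0,0,0,0,0],
  ],
)

```text
time: 4.75
eef_pos: [0.5617, -0.1576, 0.0984]
orientation: [-1.858, -2.533, 0.0]
wrist_force: [-0.4, 0.5, -1.0]
grip_width: -0.0002
```

Request:
step_arm(
  series=[
    [0,0,0,-0.3,0,0,0],
    [0,0,0,-0.3,0,0,0],
    [0,0,0,0,0,0,0],
  ],
)

```text
time: 5.12
eef_pos: [0.5619, -0.1576, 0.0926]
orientation: [-1.858, -2.533, 0.0]
wrist_force: [0.3, -0.1, 0.6]
grip_width: 0.0001
```

Run:
```python
from h import *
p=arm.get_state()["eef_pos"];a=arm.read_camera("scene");b=arm.read_camera("top")
print(p,(proj("scene",p,1)[0]-[200,120])*6)
A=cv2.resize(a[130:220,200:265],None,fx=6,fy=6,interpolation=cv2.INTER_CUBIC)
B=cv2.resize(b[175:265,305:370],None,fx=6,fy=6,interpolation=cv2.INTER_CUBIC)
B=cv2.convertScaleAbs(B,alpha=1.8)
cv2.imwrite("pics/s3.png",np.hstack([A,B]))
```

```text
[ 0.56191586 -0.15762643  0.09262873] [202.84165442 381.84934863]
```

View pics/s3.png

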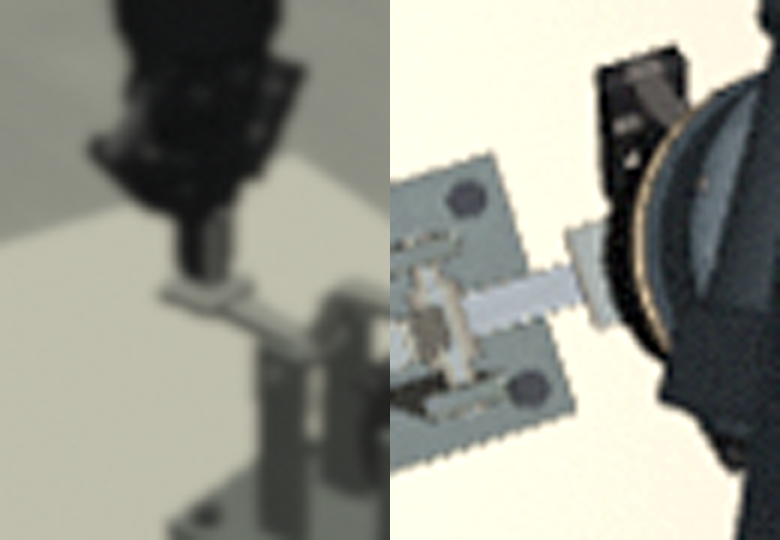

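Left half: the tip is at (205,283), on or just above the tail plate at (207,290) and centred over it. I'll press on.

Request:
step_arm(
  series=[
    [0,0,0,-0.3,0,0,0],
    [0,0,0,-0.3,0,0,0],
    [0,0,0,0,0,0,0],
  ],
)

```text
time: 5.6
eef_pos: [0.5619, -0.1576, 0.0866]
orientation: [-1.858, -2.533, -0.0]
wrist_force: [0.2, -1.1, 0.0]
grip_width: 0.0002
```

Request:
step_arm(
  series=[
    [0,0,0,-0.3,0,0,0],
    [0,0,0,-0.3,0,0,0],
    [0,0,0,0,0,0,0],
  ],
)

```text
time: 5.98
eef_pos: [0.5618, -0.1575, 0.0805]
orientation: [-1.858, -2.533, -0.0]
wrist_force: [-0.2, -1.1, 1.2]
grip_width: 0.0002
```

Request:
step_arm(
  series=[
    [0,0,0,-0.2,0,0,0],
    [0,0,0,-0.2,0,0,0],
    [0,0,0,0,0,0,0],
  ],
)

```text
time: 6.35
eef_pos: [0.5618, -0.1574, 0.0766]
orientation: [-1.858, -2.533, -0.0]
wrist_force: [0.6, -0.0, 1.2]
grip_width: 0.0001
```

Request:
step_arm(
  series=[
    [0,0,0,-0.2,0,0,0],
    [0,0,0,-0.2,0,0,0],
    [0,0,0,0,0,0,0],
  ],
)

```text
time: 6.72
eef_pos: [0.5622, -0.1575, 0.0738]
orientation: [1.857, 2.532, 0.001]
wrist_force: [-5.0, 2.2, 17.0]
grip_width: -0.0002
```

Run:
```python
from h import *
s=arm.get_state();p=s["eef_pos"];a=arm.read_camera("scene");b=arm.read_camera("top")
print(p,s["wrist_force"],(proj("scene",p,1)[0]-[200,130])*6)
A=cv2.resize(a[130:220,200:330],None,fx=6,fy=6,interpolation=cv2.INTER_CUBIC)
cv2.imwrite("pics/s4.png",A)
```

```text
[ 0.56223823 -0.15751137  0.07382174] [-4.99428781  2.1649789  16.98700041] [203.3247272  355.57893293]
```

View pics/s4.png

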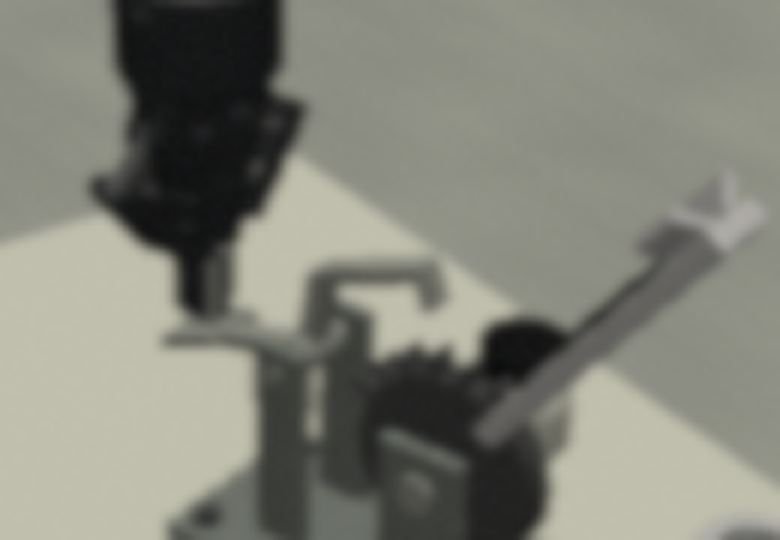

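There is a 17 N residual at the stop. The nose at (435,300) is well clear of the teeth and the tail is fully down. Next I'll work out the retreat and the push path, with the tool leaning towards the arm's normal.

Run:
```python
from h import *
np.set_printoptions(precision=2,suppress=True)
z=np.load("pose.npz");t0=z["t"];ux=z["Rm"][:,0];d=.024
def tcp(q,gap=0,l=.125):
    a=1-q;t=.65*a;e=np.array([np.cos(a),np.sin(a)]);n=np.array([-e[1],e[0]]);b=np.array([-np.sin(t),np.cos(t)])
    C=np.array([0,.075])+l*e+(.010+.011*np.sin(a-t)+gap)*n-d*b
    return np.r_[t0+ux*C[0],C[1]]*100,t
print("axis",-np.cross([0,0,1],[*ux,0]))
print("now",arm.get_state()["eef_pos"]*100)
for q,g in[(.07,.06),(.07,.02),(.07,0)]+[(x,0) for x in np.arange(.2,1.01,.1)]+[(1,0)]:print(round(q,2),g,*tcp(q,g))
```

```text
axis [ 0.95  0.3  -0.  ]
now [ 56.22 -15.75   7.38]
0.07 0.06 [50.82  0.75 19.94] 0.6044999999999999
0.07 0.02 [49.85  3.81 17.55] 0.6044999999999999
0.07 0 [49.37  5.33 16.35] 0.6044999999999999
0.2 0 [49.    6.49 15.29] 0.52
0.3 0 [48.75  7.28 14.37] 0.45499999999999996
0.4 0 [48.52  7.99 13.35] 0.3899999999999999
0.5 0 [48.33  8.59 12.26] 0.32499999999999996
0.6 0 [48.18  9.08 11.11] 0.25999999999999995
0.7 0 [48.06  9.45  9.9 ] 0.1949999999999999
0.8 0 [47.98  9.71  8.66] 0.12999999999999984
0.9 0 [47.93  9.85  7.39] 0.06499999999999992
1.0 0 [47.93  9.86  6.1 ] -1.4432899320127036e-16
1 0 [47.93  9.86  6.1 ] 0.0
```

Request:
step_arm(
  series=[
    [0,0,0,2,0,0,0],
    [0,0,0,4,0,0,0],
    [0,0,0,5,0,0,0],
    [0,0,0,5,0,0,0],
    [0,0,0,4,0,0,0],
  ],
)

```text
time: 7.45
eef_pos: [0.562, -0.1576, 0.2748]
orientation: [1.857, 2.532, 0.001]
wrist_force: [1.5, 0.9, -0.4]
grip_width: 0.0001
```

Request:
step_arm(
  series=[
    [0,-1.1,3.3,-0.5,0.143,0.045,0],
    [0,-1.1,3.3,-0.5,0.143,0.045,0],
    [0,-1.1,3.3,-1,0.143,0.045,0],
    [0,-1.1,3.3,-1,0.143,0.045,0],
    [0,-1,3.3,-1.5,0,0,0],
  ],
)

```text
time: 8.07
eef_pos: [0.5077, 0.0069, 0.2248]
orientation: [-1.549, -2.102, -0.478]
wrist_force: [0.5, -0.0, 0.2]
grip_width: -0.0001
```

Request:
step_arm(
  series=[
    [0,0,0,-1.5,0,0,0],
    [0,0,0,-1.5,0,0,0],
    [0,0,0,0,0,0,0],
  ],
)

```text
time: 8.45
eef_pos: [0.5077, 0.007, 0.197]
orientation: [-1.548, -2.109, -0.478]
wrist_force: [0.7, 0.1, -0.4]
grip_width: 0.0002
```

Run:
```python
from h import *
s=arm.get_state();print(s["eef_pos"],R.from_rotvec(s["orientation"]).apply([0,0,-1]),s["q"])
a=arm.read_camera("scene")[110:260,190:390];cv2.imwrite("pics/s5.png",cv2.resize(a,None,fx=4,fy=4,interpolation=cv2.INTER_CUBIC))
```

```text
[0.50772178 0.00703096 0.19695516] [ 0.17032519 -0.53854297  0.82520349] [-0.30185709  0.5364348   0.23459825  1.64176244  0.482005    0.87200735]
```

View pics/s5.png

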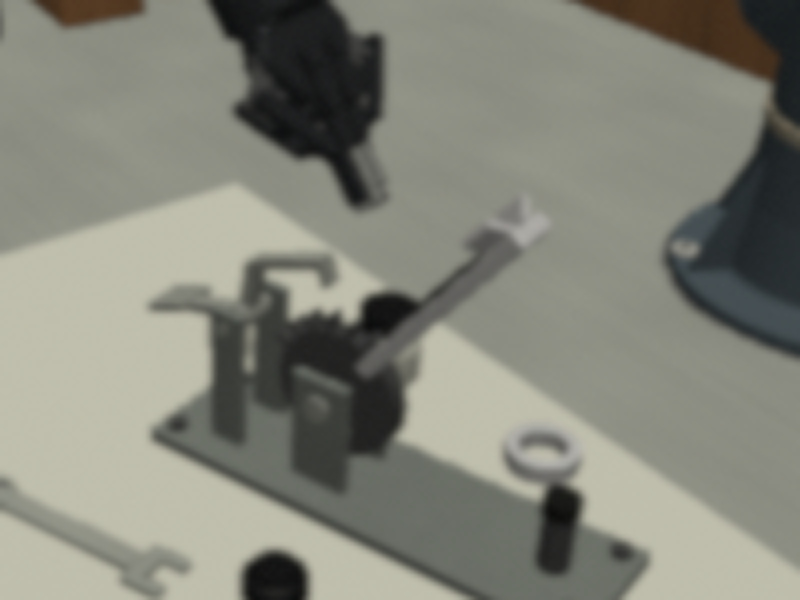

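The pawl is still tipped clear. The tool tip at (370,200) is lined up in front of the pad at about (455,280). Moving to contact.

Request:
step_arm(
  series=[
    [0,-0.4,1.3,-0.9,0,0,0],
    [0,-0.4,1.3,-0.9,0,0,0],
    [0,-0.3,1,-0.8,0,0,0],
    [0,-0.3,1,-0.8,0,0,0],
    [0,0,0,0,0,0,0],
  ],
)

```text
time: 9.12
eef_pos: [0.4936, 0.0538, 0.1636]
orientation: [-1.547, -2.111, -0.478]
wrist_force: [0.1, 0.1, 0.8]
grip_width: 0.0001
```

Request:
step_arm(
  series=[
    [0,-0.2,0.6,-0.5,-0.04,-0.013,0],
    [0,-0.2,0.6,-0.5,-0.04,-0.013,0],
    [0,-0.1,0.4,-0.5,-0.031,-0.01,0],
    [0,-0.1,0.4,-0.5,-0.031,-0.01,0],
    [0,0,0,0,0,0,0],
  ],
)

```text
time: 9.75
eef_pos: [0.4877, 0.074, 0.1439]
orientation: [-1.628, -2.223, -0.375]
wrist_force: [0.1, -1.1, -0.5]
grip_width: -0.0
```

Run:
```python
from h import *
s=arm.get_state();print(s["eef_pos"],R.from_rotvec(s["orientation"]).apply([0,0,-1]),s["wrist_force"])
a=arm.read_camera("scene")[110:260,190:390];cv2.imwrite("pics/s6.png",cv2.resize(a,None,fx=4,fy=4,interpolation=cv2.INTER_CUBIC))
```

```text
[0.48774667 0.07397365 0.14390564] [ 0.12972788 -0.41536278  0.90035795] [ 0.0998565  -1.14214819 -0.46349322]
```

View pics/s6.png

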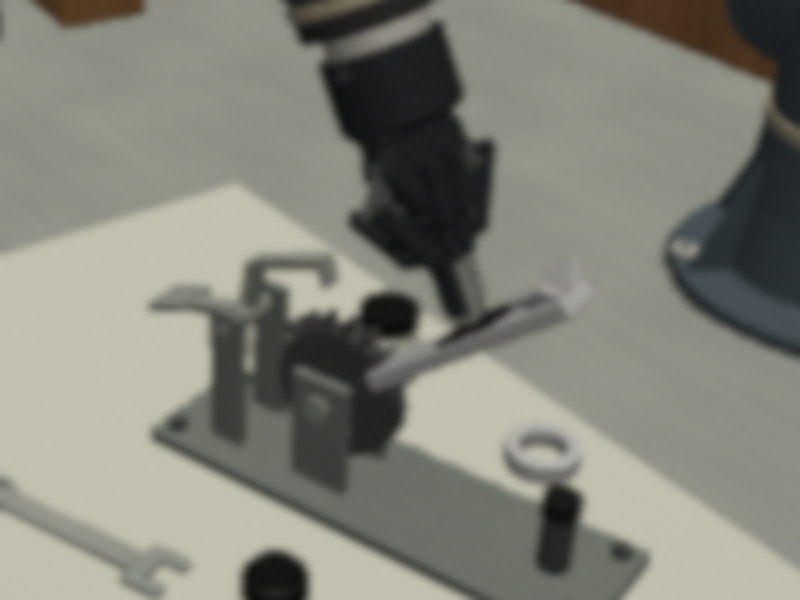

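The arm is going down under the tip, which sits on the pad at (465,320), and the pawl is still clear. Continuing along the arc.

Request:
step_arm(
  series=[
    [0,-0.1,0.4,-0.5,-0.031,-0.01,0],
    [0,-0.1,0.4,-0.5,-0.031,-0.01,0],
    [0,-0.1,0.3,-0.5,-0.031,-0.01,0],
    [0,-0.1,0.3,-0.6,-0.031,-0.01,0],
    [0,-0.1,0.2,-0.6,-0.031,-0.01,0],
  ],
)

```text
time: 10.42
eef_pos: [0.4832, 0.09, 0.1167]
orientation: [-1.715, -2.341, -0.251]
wrist_force: [1.9, 0.6, 5.2]
grip_width: 0.0
```

Request:
step_arm(
  series=[
    [0,-0.1,0.2,-0.6,-0.031,-0.01,0],
    [0,0,0.2,-0.6,-0.031,-0.01,0],
    [0,0,0.2,-0.6,-0.031,-0.01,0],
    [0,-0.1,0.1,-0.6,-0.031,-0.01,0],
    [0,0,0.1,-0.6,-0.031,-0.01,0],
  ],
)

```text
time: 11.05
eef_pos: [0.4806, 0.0977, 0.0864]
orientation: [-1.798, -2.454, -0.115]
wrist_force: [-2.5, 0.8, 4.7]
grip_width: -0.0
```

Request:
step_arm(
  series=[
    [0,0,0.1,-0.6,-0.031,-0.01,0],
    [0,0,0.1,-0.6,-0.031,-0.01,0],
    [0,0,0,-0.5,-0.031,-0.01,0],
    [0,0,0,-0.4,-0.031,-0.01,0],
    [0,0,0,0,0,0,0],
  ],
)

```text
time: 11.68
eef_pos: [0.4809, 0.0999, 0.0655]
orientation: [1.851, 2.529, -0.0]
wrist_force: [0.2, 0.7, -0.5]
grip_width: 0.0003
```

Next I'll press small steps down until there is a lasting force at the stop.

Request:
step_arm(
  series=[
    [0,0,0,-0.3,0,0,0],
    [0,0,0,-0.2,0,0,0],
    [0,0,0,0,0,0,0],
  ],
)

```text
time: 12.05
eef_pos: [0.4811, 0.0992, 0.0607]
orientation: [1.853, 2.528, 0.0]
wrist_force: [0.3, -1.3, -0.3]
grip_width: 0.0002
```

Request:
step_arm(
  series=[
    [0,0,0,-0.2,0,0,0],
    [0,0,0,0,0,0,0],
  ],
)

```text
time: 12.3
eef_pos: [0.4813, 0.0992, 0.0601]
orientation: [1.852, 2.528, 0.001]
wrist_force: [-10.1, -1.3, 27.7]
grip_width: -0.0
```

There is 28 N against the stop. I'll hold briefly, then retreat straight up and look.

Request:
step_arm(
  series=[
    [0,0,0,0,0,0,0],
    [0,0,0,0,0,0,0],
    [0,0,0,1.5,0,0,0],
    [0,0,0,4,0,0,0],
    [0,0,0,5,0,0,0],
  ],
)

```text
time: 12.92
eef_pos: [0.4802, 0.099, 0.1647]
orientation: [1.853, 2.529, -0.002]
wrist_force: [1.3, -0.2, 0.6]
grip_width: -0.0001
```

Request:
step_arm(
  series=[
    [0,0,0,5,0,0,0],
    [0,0,0,3,0,0,0],
    [0,0,0,0,0,0,0],
  ],
)

```text
time: 13.3
eef_pos: [0.4821, 0.0994, 0.2461]
orientation: [1.851, 2.526, 0.004]
wrist_force: [0.5, -0.2, -0.7]
grip_width: -0.0001
```

Run:
```python
from h import *
s=arm.get_state();print(s["eef_pos"],s["wrist_force"])
z=np.load("pose.npz");T=np.r_[z["t"]+z["Rm"][:,0]*.205,.075]
print("tip expected crop",(proj("scene",T,1)[0]-[190,110])*4)
a=arm.read_camera("scene")[110:260,190:390];cv2.imwrite("pics/s7.png",cv2.resize(a,None,fx=4,fy=4,interpolation=cv2.INTER_CUBIC))
```

```text
[0.48210144 0.09938043 0.24609594] [ 0.52800033 -0.16879136 -0.74679758]
tip expected crop [623.9529501 511.94559  ]
```

View pics/s7.png

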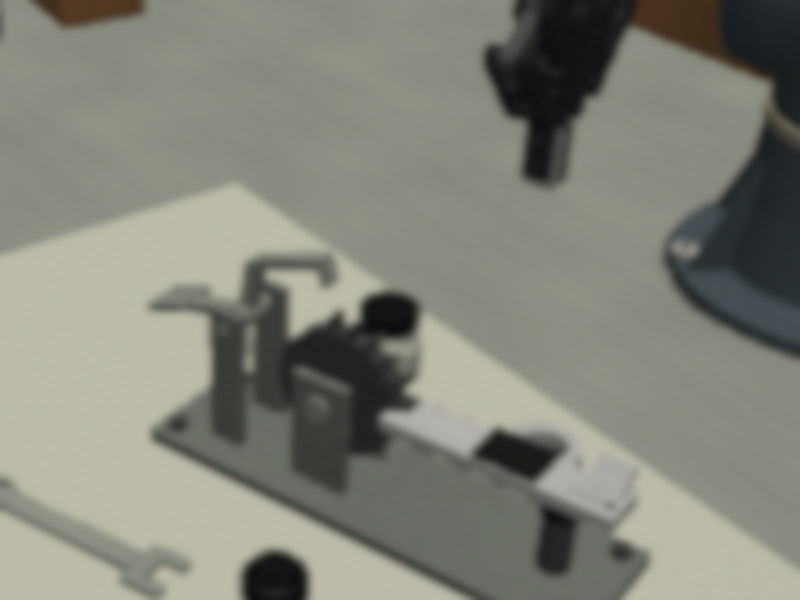

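The arm lies level on the stop post, with its end at about (622,512) against an expected (624,512). The pawl is still clear, the loose parts have not moved, and the gripper is free. Handing in.

```bash
python3 -c "
from plant import arm
print(arm.sign_off())"
```

```text
the job is handed in; nothing more can be done
None
```

I pressed the pawl's tail down to its limit, where the force stayed at about 17 N and the nose was seen clear of the teeth. I then pushed the arm's pad down along its arc until it stood firm on the stop, at about 28 N. After that I retreated straight up and handed in at about 13.4 s.

**Last checks:** In the final picture the arm lies level on the stop post, its end within a few crop pixels of where a fully home arm should appear. The pawl is still off the teeth, and the gripper is touching nothing. The piston, jar and spanner look where they were, and the seal ring, now partly hidden behind the arm, shows no sign of having moved; I judged all four by eye and did not measure them.

**One disagreement:** The shut fingertips ended about 20–25 mm short of the reported TCP. I found this in the camera pictures and allowed for it in the push.

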